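# Slide the tray onto the middle runners of the sewing rack

### The arm

A 6-joint arm with a two-finger parallel gripper is mounted at the origin on a cart in front of the work surface, level with it; the furniture and walls round the work are solid. World frame = base frame: x ahead of the robot, y to its left, z up, the work surface at z = 0. Lengths are in mm, angles in rad, forces in N, time in s.
With the tool pointing down it reaches from about 350 to 975 mm from the base axis. Payload 7.1 kg.
Tool frame: the origin (TCP) lies midway between the tips of the shut fingers; the grasp point (between the pads) lies 19 mm behind it (ctrl.grasp_offset is the distance from the TCP to the grasp point, in mm); z points along the fingers, y is the line along which they close (so a half turn about z gives the same grasp; the last joint's range is limited). The gripper opens to 88 mm and grips with 3 to 60 N. Pads are 20 mm wide; open, the fingers measure 115 mm over their backs; the gripper's body (75 mm by 178 mm) begins 61 mm behind the grasp point.
Start: joints at [-1.122, 0.423, 1.63, -0, 1.089, -0.019], TCP at [281.841, -557.826, 222.675] pointing down, gripper open.
Joint ranges: [-3, 3], [-0.9, 2.11], [0.09, 2.58], [-1.31, 4.45], [0.11, 2.69], [-2.54, 2.54]. Speed limits (rad/s): [2.39, 2.39, 3.01, 3.14, 3.14, 3.14].

### API

Orientations are given as a rotation vector (axis times angle).
In Python, from workcell import ctrl gives the robot as it stands. The module is installed in compiled form; this text tells all that it offers.
- The arm moves only by the tool servo_tool, never from a script. Its argument "rows" is a list of rows, each a list of 7 numbers: the turn, a rotation vector about the tool's x, y, z as a fraction of full scale, then the shift along the tool's x, y, z as a fraction of full scale, then the finger opening in mm, from 0 to 87.8. A call has 1 to 10 rows; each row is the pose to reach, as a shift and turn from the pose commanded when the call began, along the tool's axes at that moment; what a row does not reach only later rows make up. Full scale, the value 1, is 20 cm for a shift and 1.5 rad for a turn. A row lasts 1/8 s, in which the tool goes at most 62.5 mm and 10.7 degrees, less where a joint would pass 70% of its speed; a pose out of reach is approached as far as the arm can. A call with a number of a shift or a turn outside -1 to 1 is refused whole. A call with a gripper value outside its range is refused whole. The fingers move at their own pace and stop on an object; the grip force is fixed at half the most. Time passes only in rows, so rows that repeat a pose let the fingers close. It gives the time, the measured TCP pose, the force, the opening and the grip force at its end, in the units of the state.
- ctrl.get_obs(): the state, without advancing time (a new reading comes with each control period).
- ctrl.get_image(name): name is "scene" or "top"; returns (picture, depth): 384x512x3 uint8, red, green, blue; 384x512 float32, mm along the optical axis (not along the pixel's ray), 0 where there is no reading.
- ctrl.camera_info(name): a dict with "intrinsics" (3x3 intrinsics, pixels), "R" (3x3) and "t" (3): a world point X has camera coordinates R X + t. Camera axes: x right, y down, z forward; pixel columns grow to the right and rows downward; lengths in mm; the calibration is good to about 2 mm. A picture is of the moment at which its call begins. camera_info takes no time and is no camera call.
- ctrl.close_job(): hands the job in; it is judged then, once.
The state is a dict: "t": time; "qpos": joint angles; "qvel": joint speeds; "joint_torque": joint torques, N m; "ee_pos": TCP position; "orientation": TCP orientation; "ft_force": force on the tool from outside, world axes, zero at the start; "moment": the same for the moment, N m; "width": finger opening in mm; "grasp_force": force on a finger pad.
Only numpy, scipy, OpenCV 4.12 (cv2) and the standard library are available. Lean on these libraries where they do the work, as an engineer would, in place of code of your own. Each camera call takes 0.05 s, during which the arm holds its last target. There are 200 camera calls.

### The job

Take the flat metal tray by its upright wooden fin and slide it, level, onto the middle of the three pairs of runners in the small wooden rack, pushed in until its back edge is at or close to the rack's back board. Leave it lying flat on those runners and let go; the two cotton reels on the rack's floor must stay standing where they are.

Things in the scene. Friction and masses are not known exactly. Their poses are not given: they have to be found in the camera images.
- tray_handle (a point): Loose tray: flat aluminium sheet 150 (x) x 140 (y) x 4 mm, rim 8 mm high, 160 g, lying on the worktop. Grasp from above its upright wooden fin, 40 (x) x 12 mm thick (y), top 55 mm over the tray's underside. Point: middle of the fin, 35 mm over the underside, 25 mm from the front edge, 125 mm from the back edge, mid-width. x points from fin to back edge (enters the rack first), z up.
- rack: Fixed open-fronted wooden rack, 108 deep x 184 wide x 140 mm high. Origin on the worktop under the middle of the runners; x from the open front (x = -50 mm) to the back board (+50 mm), z up. Side boards' inner faces at y = +-80 mm. Three pairs of level runners along x, full depth, each 26 mm wide (108 mm gap between) and 7 mm thick, tops at z = 35, 80, 125 mm. Open above.
- rack_home (a point): Point in front of the rack where the middle of the tray's fin is when the tray is home: underside on the middle runners (80 mm), back edge against the back board, centred. It is at x = -75, y = 0, z = 115 mm in the rack's frame and has the same axes. The tray's front 50 mm then stand out of the rack.
- reel_a: Cotton reel, cream thread, 30 mm diameter, 40 mm high, standing loose on the rack's floor (8 mm thick) on the left side, so that its top is 48 mm above the worktop. Origin at the centre of its underside, z up.
- reel_b: Cotton reel like the other but with red thread, standing on the right side of the rack's floor. Origin at the centre of its underside, z up.

How it is judged:
By the outcome, as a careful person would: the job done as asked, in the order asked, and still so for the second after the job is handed in, with the robot touching nothing.
It also fails if it takes over 42 s, if anything falls off the work surface, if the arm or the gripper's body presses on something with over 40 N, if the wrist force passes 120 N, or if a joint passes its speed limit or range.

## Working session

There is one attempt and no reset: what is moved stays moved. The work goes in short steps, Python scripts to look and compute and a tool call to move; the robot and the scene stay as the last step left them, time stands still between calls to the robot, and variables do not carry over. Pictures are saved under pics/ and viewed, at most 10 in all, crops included, and the job is handed in when it is done.

Besides the shell and the picture viewer there is one more tool, called after "Request:" in YAML: its name, and indented under it one key for each argument. servo_tool: Moves the arm, as the interface text tells. Its arguments: {"type":"object","properties":{"rows":{"type":"array","items":{"type":"array","items":{"type":"number"}}}},"required":["rows"]}

```bash
mkdir -p pics; python3 - <<'E'
from workcell import ctrl
import cv2,numpy as np
o=ctrl.get_obs();print(o['t'],o['ee_pos'],o['orientation'],o['width'])
for n in("scene","top"):
    p,d=ctrl.get_image(n);i=ctrl.camera_info(n)
    cv2.imwrite(f"pics/{n}0.png",p[:,:,::-1]);np.savez(f"pics/{n}0.npz",p=p,d=d,K=i['intrinsics'],R=i['R'],t=i['t'])
    print(n,i['intrinsics'],i['R'],i['t'],(d>0).mean())
E
```

```text
0.0 [ 281.61888434 -557.32856134  221.89895244] [-3.05458937e+00 -7.27827136e-01  4.99877249e-04] 87.51455675838628
scene [[461.74949817   0.         260.06141141]
 [  0.         461.74949817 185.75619551]
 [  0.           0.           1.        ]] [[-0.72565674 -0.68796314 -0.01135788]
 [-0.33703403  0.36979451 -0.86582913]
 [ 0.59985861 -0.62446676 -0.50021087]] [277.93222951 327.76819232 567.06049136] 0.9958292643229166
top [[447.67787233   0.         248.60005956]
 [  0.         447.67787233 192.04749929]
 [  0.           0.           1.        ]] [[-0.08741023 -0.99616434  0.00400793]
 [-0.96922663  0.08411571 -0.23135315]
 [ 0.23012862 -0.02410722 -0.97286158]] [-145.65625067  575.94565471  882.72850779] 0.9956715901692709
```

View pics/scene0.png

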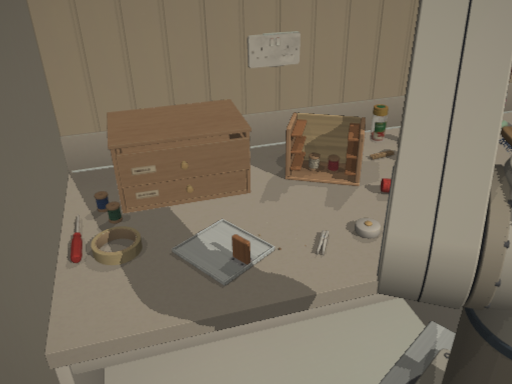

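View pics/top0.png

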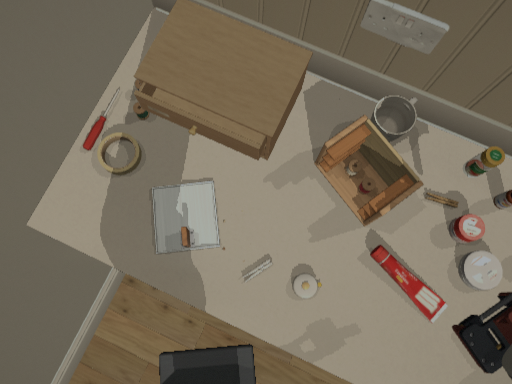

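The scene view shows the tray at about (225,250) with its fin at (241,249), and the open-fronted rack at (326,150). In the top view the tray is at (186,217), its fin at (186,236), and the rack at (368,170) with both reels inside.

```bash
cat > h.py <<'E'
import numpy as np,cv2
def cloud(f):
    z=np.load(f);K,R,t,d=z['K'],z['R'],z['t'],z['d']
    v,u=np.mgrid[:384,:512]
    c=np.stack([(u-K[0,2])/K[0,0]*d,(v-K[1,2])/K[1,1]*d,d],-1)
    X=(c-t)@R; X[d<=0]=np.nan
    return X,z['p']
def rect(P):
    r=cv2.minAreaRect(P[:,:2].astype(np.float32));return np.round(r[0],1),np.round(r[1],1),round(r[2],2)
E
python3 - <<'E'
from h import *
for n,bt,br in(("top",(145,225,175,260),(312,425,110,228)),("scene",(170,280,215,285),(280,372,105,188))):
    X,p=cloud(f"pics/{n}0.npz")
    def box(b): return X[b[2]:b[3],b[0]:b[1]].reshape(-1,3)
    T=box(bt);T=T[~np.isnan(T[:,0])]
    print(n,"z pct",np.percentile(T[:,2],[5,25,50,75,95,99]))
    F=T[T[:,2]>20];print(" fin",len(F),rect(F),F.mean(0),np.percentile(F[:,2],[50,90,99]))
    Ft=F[F[:,2]>48];print(" fintop",len(Ft),rect(Ft),Ft.mean(0))
    W=T[(T[:,2]>2.5)];print(" tray",len(W),rect(W))
    B=box(br);B=B[(B[:,2]>132)&(B[:,2]<150)];print(" racktop",len(B),rect(B),np.median(B[:,2]))
# ortho height maps of rack and tray (1mm/px at x2)
out=[]
for n in("top","scene"):
    X,p=cloud(f"pics/{n}0.npz")
    for c in((0,0),):
        pass
X,p=cloud("pics/top0.npz")
for q in((320,160),(370,117),(420,178),(368,220),(152,187),(215,180),(220,247),(155,253),(186,236),(353,168),(366,187)):print(q,X[q[1],q[0]].round(0))
big=cv2.resize(p[105:230,305:430,::-1],None,fx=4.5,fy=4.5,interpolation=2)
cv2.imwrite("pics/rack_top.png",big)
E
```

```text
top z pct [-2.00774603  0.55645989  2.8494186   4.91981258  9.07240173 53.98232573]
 fin 144 (array([481.3, -51.7]), array([39.8, 11.8]), 1.93) [480.06708576 -52.90956039  49.2158012 ] [53.74119793 56.6791243  57.85549787]
 fintop 109 (array([481.7, -51.6]), array([39.1, 11.4]), 2.47) [481.16968681 -51.91547167  54.42905011]
 tray 3676 (array([534.2, -47.1]), array([180.7, 192.3]), 85.65)
 racktop 1047 (array([ 581.1, -445.4]), array([184.1, 109.3]), 31.27) 139.2522218212687
scene z pct [ 0.05602504  1.28353078  2.92348864  5.73972581 14.60639952 54.54779727]
 fin 348 (array([480.6, -51.5]), array([41.2, 14.3]), 0.6) [477.52068845 -49.0055097   41.75749832] [42.54730331 56.14703509 57.49521023]
 fintop 133 (array([480.9, -51.5]), array([13.6, 40.4]), 89.23) [479.10543485 -50.30732811  54.09731523]
 tray 4149 (array([545.5, -53.8]), array([241.4, 227.4]), 42.48)
 racktop 498 (array([ 580.3, -446.7]), array([184.1, 114.3]), 30.61) 139.59178157327563
(320, 160) [ 623. -358.   54.]
(370, 117) [ 735. -500.    0.]
(420, 178) [ 576. -592.    2.]
(368, 220) [ 481. -442.   57.]
(152, 187) [609.  22.  -2.]
(215, 180) [ 611. -123.    4.]
(220, 247) [ 458. -123.   -0.]
(155, 253) [457.  21.  -0.]
(186, 236) [481. -56.  55.]
(353, 168) [ 600. -429.   49.]
(366, 187) [ 555. -452.   46.]
```

View pics/rack_top.png

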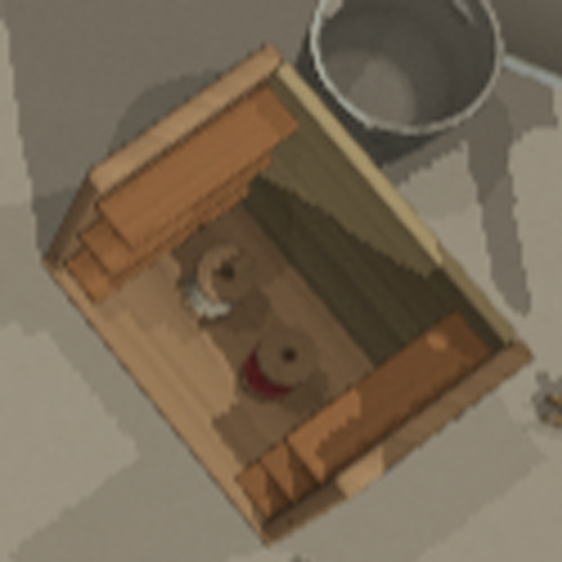

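Rack outer centre is at about (580.7, -446) with yaw about -59° (open front towards the lower left of the image, reels in the middle of the floor). I'll refine both yaws and write a move helper.

```bash
cat >> h.py <<'E'
from scipy.spatial.transform import Rotation as Ro
def plan(x,y,z,yaw,pitch=0):
    """turn and shift fractions from the measured pose; yaw = direction of tool x, deg; tool down"""
    from workcell import ctrl
    o=ctrl.get_obs();R0=Ro.from_rotvec(o['orientation'])
    Rt=Ro.from_euler('z',yaw,degrees=True)*Ro.from_euler('y',pitch,degrees=True)*Ro.from_rotvec([np.pi,0,0])
    print('t',round(o['t'],2),'pos',o['ee_pos'].round(1),'yaw',np.degrees(np.arctan2(*R0.as_matrix()[[1,0],0])).round(2),'w',round(o['width'],1),'g',o['grasp_force'],'f',np.round(o['ft_force'],1))
    print('turn',((R0.inv()*Rt).as_rotvec()/1.5).round(4),'shift',(R0.inv().apply(np.array([x,y,z])-o['ee_pos'])/200).round(4))
E
python3 - <<'E'
from h import *
for n,b in(("top",(145,225,175,260)),("scene",(170,280,215,285))):
    X,p=cloud(f"pics/{n}0.npz")
    s=p.astype(int);rb=s[...,0]-s[...,2];m=np.zeros(rb.shape,np.uint8)
    m[b[2]:b[3],b[0]:b[1]]=(rb<12)[b[2]:b[3],b[0]:b[1]]
    m=cv2.morphologyEx(m,cv2.MORPH_OPEN,np.ones((3,3)))
    c=max(cv2.findContours(m,0,1)[0],key=cv2.contourArea)
    h=cv2.convexHull(c)[:,0]
    z=np.load(f"pics/{n}0.npz");C=-z['R'].T@z['t']
    d=np.c_[h,np.ones(len(h))]@np.linalg.inv(z['K']).T@z['R'];s=(8-C[2])/d[:,2]
    print(n,rect(C+d*s[:,None]))
    B=X.reshape(-1,3)
    # rack back board inner face & front edge in rack frame at yaw -59
    a=np.radians(-59);u=np.array([np.cos(a),np.sin(a)]);v=np.array([-u[1],u[0]])
    q=B[:,:2]-[580.7,-446];q=np.c_[q@u,q@v,B[:,2]]
    k=(abs(q[:,0])<70)&(abs(q[:,1])<100)&(q[:,2]>20)
    q=q[k]
    f=q[(abs(q[:,1])<75)&(q[:,0]>20)&(q[:,2]>85)&(q[:,2]<130)]
    f=f[abs(f[:,0]-np.median(f[:,0]))<6];print(' back face',len(f),np.median(f[:,0]),np.degrees(np.arctan(np.polyfit(f[:,1],f[:,0],1)[0])))
    for sg in(1,-1):
        f=q[(abs(sg*q[:,1]-92)<30)&(q[:,0]>-60)&(q[:,0]<35)&(q[:,2]>132)&(q[:,2]<146)]
        print(' side',sg,len(f),np.percentile(f[:,1],[2,50,98]).round(1),np.degrees(np.arctan(np.polyfit(f[:,0],f[:,1],1)[0])).round(2), 'front x',np.percentile(f[:,0],[1,3]).round(1))
    for zz in(35,80,125):
        f=q[(abs(q[:,2]-zz)<5)&(abs(q[:,1])<78)&(abs(q[:,1])>55)&(q[:,0]<40)];print(' runner',zz,len(f),np.median(f[:,2]) if len(f) else '')
    r=q[(abs(q[:,2]-48)<4)&(abs(q[:,1])<45)&(abs(q[:,0])<35)]
    for sg in(1,-1):
        f=r[sg*r[:,1]>0];print(' reel',len(f),np.mean(f,0).round(1) if len(f) else '')
plan(481,-51.5,150,0)
E
```

```text
top (array([532.7, -50.5]), array([151.2, 140.4]), 1.41)
 back face 579 45.860380089971024 0.038277449800503766
 side 1 262 [80.4 85.8 92.1] 0.17 front x [-54.3 -53. ]
 side -1 281 [-91.1 -85.2 -79.5] 0.01 front x [-54.1 -53.1]
 runner 35 210 34.59001732067949
 runner 80 239 79.63195644003447
 runner 125 1018 124.8379127894797
 reel 128 [ 1.8 27.  47.6]
 reel 131 [ -0.4 -22.6  47.6]
scene (array([530.2, -48.5]), array([158., 145.]), 1.58)
 back face 751 47.42444225594632 -0.2490425650141253
 side 1 98 [79.2 83.5 90.9] -0.68 front x [-55.6 -54.4]
 side -1 92 [-92.2 -86.5 -80.9] 0.01 front x [-56.5 -56.1]
 runner 35 308 36.50127756355608
 runner 80 325 81.29625434159449
 runner 125 327 126.31529227890006
 reel 59 [-0.3 25.4 48.4]
 reel 59 [ -3.  -23.6  48.3]
t 0.1 pos [ 281.6 -557.4  222. ] yaw 26.8 w 87.7 g 0.0 f [-0.6 -0.1 -0.5]
turn [-9.000e-04  2.000e-04  3.119e-01] shift [ 2.0303 -1.8078  0.3624]
```

Request:
servo_tool:
  rows:
    - [0,0,0.05,0.25,-0.22,0,60]
    - [0,0,0.1,0.5,-0.44,0,60]
    - [0,0,0.15,0.75,-0.66,0,60]
    - [0,0,0.2,1,-0.89,0,60]
    - [0,0,0.2,1,-0.89,0,60]

```text
t: 0.72
ee_pos: [380.4, -305.8, 222.4]
orientation: [-3.129, -0.267, 0.001]
ft_force: [0.4, -0.4, 0.3]
width: 59.7
grasp_force: 0.0
```

```bash
python3 -c "
from h import *
plan(481,-51.5,150,0)"
```

```text
t 0.72 pos [ 380.4 -305.8  222.4] yaw 9.76 w 59.7 g 0.0 f [ 0.4 -0.4  0.3]
turn [-0.0007  0.0005  0.1136] shift [ 0.7117 -1.1673  0.3631]
```

Request:
servo_tool:
  rows:
    - [0,0,0.05,0.18,-0.25,0,60]
    - [0,0,0.097,0.36,-0.5,0,60]
    - [0,0,0.097,0.54,-0.75,0,60]
    - [0,0,0.097,0.7,-0.99,0,60]
    - [0,0,0.097,0.7,-0.99,0,60]

```text
t: 1.35
ee_pos: [486.5, -87.7, 222.6]
orientation: [-3.141, -0.044, -0.001]
ft_force: [-0.1, -1.1, 0.0]
width: 59.9
grasp_force: 0.0
```

```bash
python3 -c "
from h import *
plan(481.3,-51.6,17,1.4)"
```

```text
t 1.35 pos [486.5 -87.7 222.6] yaw 1.59 w 59.9 g 0.0 f [-0.1 -1.1  0. ]
turn [-0.0001 -0.0003  0.0022] shift [-0.0215 -0.1812  1.0281]
```

Request:
servo_tool:
  rows:
    - [0,0,0.002,-0.02,-0.18,0.1,60]
    - [0,0,0.002,-0.02,-0.18,0.35,60]
    - [0,0,0.002,-0.02,-0.18,0.6,60]
    - [0,0,0.002,-0.02,-0.18,0.75,60]
    - [0,0,0.002,-0.02,-0.18,0.75,60]

```text
t: 1.98
ee_pos: [478.4, -55.3, 70.8]
orientation: [-3.141, -0.029, 0.008]
ft_force: [-0.8, -1.2, -0.5]
width: 60.0
grasp_force: 0.0
```

```bash
python3 - <<'E'
from h import *
from workcell import ctrl
plan(481.3,-51.6,18,1.4)
for n,b in(("top",(130,160,110,110)),("scene",(170,180,120,110))):
    p,d=ctrl.get_image(n);i=ctrl.camera_info(n)
    np.savez(f"pics/{n}1.npz",p=p,d=d,K=i['intrinsics'],R=i['R'],t=i['t'])
    x,y,w,h=b
    c=cv2.resize(p[y:y+h,x:x+w,::-1],(400,400));a=c if n=="top" else np.hstack([a,c])
cv2.imwrite("pics/g1.png",a)
E
```

```text
t 1.98 pos [478.4 -55.3  70.8] yaw 1.05 w 60.0 g 0.0 f [-0.8 -1.2 -0.5]
turn [-0.0004  0.0034 -0.0041] shift [ 0.0163 -0.0182  0.2638]
```

View pics/g1.png

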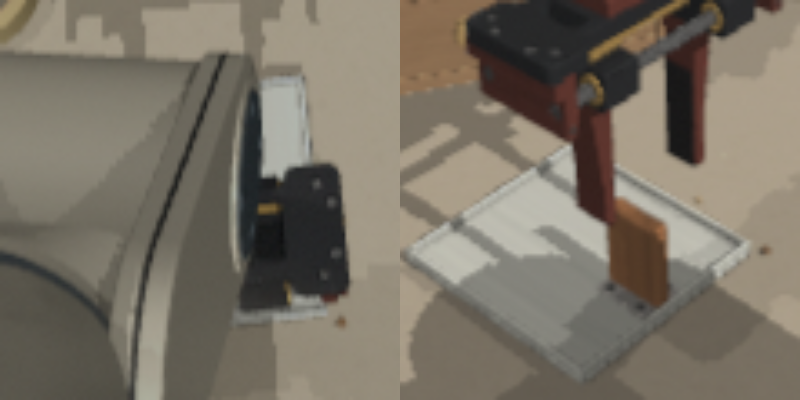

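The fingers straddle the fin (scene crop around (635,250)), aligned and still above it. I'll descend and close.

Request:
servo_tool:
  rows:
    - [0,0,0,0.016,-0.018,0.06,60]
    - [0,0,0,0.016,-0.018,0.16,60]
    - [0,0,0,0.016,-0.018,0.264,60]
    - [0,0,0,0.016,-0.018,0.264,60]
    - [0,0,0,0.016,-0.018,0.264,20]
    - [0,0,0,0.016,-0.018,0.264,0]
    - [0,0,0,0.016,-0.018,0.264,0]
    - [0,0,0,0.016,-0.018,0.264,0]
    - [0,0,0,0.016,-0.018,0.264,0]
    - [0,0,0,0.016,-0.018,0.264,0]

```text
t: 3.32
ee_pos: [483.5, -50.7, 20.0]
orientation: [3.141, 0.03, 0.0]
ft_force: [-0.5, -1.4, 2.8]
width: 11.6
grasp_force: 30.0
```

```bash
python3 -c "
from h import *
plan(481.3,-51.6,140,1.4)"
```

```text
t 3.33 pos [483.5 -50.7  20. ] yaw 1.11 w 11.6 g 29.99691367149353 f [-0.5 -1.4  2.8]
turn [ 0.0001 -0.0002 -0.0034] shift [-0.0111  0.0043 -0.5998]
```

Request:
servo_tool:
  rows:
    - [0,0,0,0,0,-0.1,0]
    - [0,0,0,0,0,-0.25,0]
    - [0,0,0,0,0,-0.4,0]
    - [0,0,0,0,0,-0.5,0]
    - [0,0,0.1,0,0,-0.5,0]
    - [0,0,0.2,0,0,-0.5,0]
    - [0,0,0.3,0,0,-0.5,0]
    - [0,0,0.4,0,0,-0.5,0]
    - [0,0,0.5,0,0,-0.5,0]
    - [0,0,0.5,0,0,-0.5,0]

```text
t: 4.58
ee_pos: [482.9, -50.5, 119.5]
orientation: [2.935, -1.12, -0.002]
ft_force: [-1.0, -0.5, -2.7]
width: 11.9
grasp_force: 30.0
```

```bash
python3 -c "
from h import *
plan(481,-280,130,-59)"
```

```text
t 4.58 pos [482.9 -50.5 119.5] yaw -41.79 w 11.9 g 29.995408058166504 f [-1.  -0.5 -2.7]
turn [0.0005 0.0006 0.2003] shift [ 0.7578  0.8619 -0.0526]
```

Request:
servo_tool:
  rows:
    - [0,0,0.05,0.1,0.11,0,0]
    - [0,0,0.1,0.2,0.23,0,0]
    - [0,0,0.15,0.32,0.36,0,0]
    - [0,0,0.2,0.44,0.5,0,0]
    - [0,0,0.2,0.55,0.63,0,0]
    - [0,0,0.2,0.64,0.73,0,0]
    - [0,0,0.2,0.7,0.8,0,0]
    - [0,0,0.2,0.7,0.8,0,0]
    - [0,0,0.2,0.7,0.8,0,0]

```text
t: 5.7
ee_pos: [480.5, -262.3, 119.6]
orientation: [-2.734, 1.547, 0.002]
ft_force: [-0.3, 0.1, -1.3]
width: 11.9
grasp_force: 30.0
```

```bash
python3 - <<'E'
from h import *
from workcell import ctrl
plan(481,-280,105,-59)
for n in("top","scene"):
    p,d=ctrl.get_image(n);i=ctrl.camera_info(n)
    np.savez(f"pics/{n}2.npz",p=p,d=d,K=i['intrinsics'],R=i['R'],t=i['t'])
    c=cv2.resize(p[80:300,210:430,::-1],(400,400));a=c if n=="top" else np.hstack([a,c])
cv2.imwrite("pics/g2.png",a)
E
```

```text
t 5.7 pos [ 480.5 -262.3  119.6] yaw -59.0 w 11.9 g 29.994460344314575 f [-0.3  0.1 -1.3]
turn [ 0.0002  0.0007 -0.    ] shift [0.0771 0.0436 0.0731]
```

View pics/g2.png

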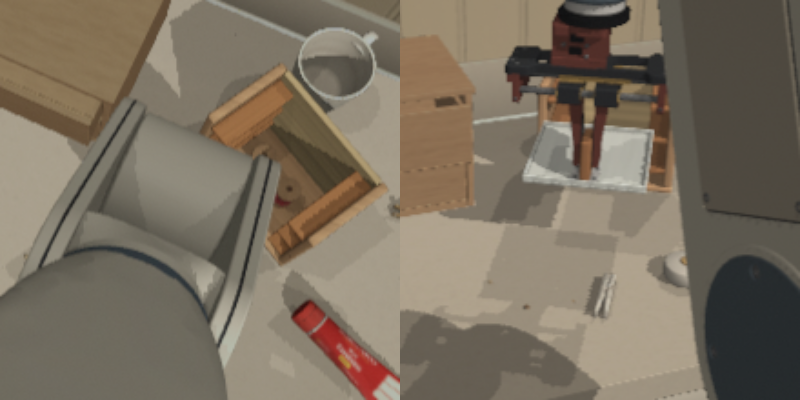

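The tray is held in front of the rack and looks level. In the scene crop it spans (525–655, 122–188) with the rack behind it. I'll measure the tray plane and its pose in the rack frame.

```bash
cat >> h.py <<'E'
a_=np.radians(-59);U=np.array([np.cos(a_),np.sin(a_)]);V=np.array([-U[1],U[0]])
O=np.array([580.7,-446])-4*U
def rk(P): q=P[...,:2]-O;return np.stack([q@U,q@V,P[...,2]],-1)
def tray(f,b,zlo,zhi):
    X,p=cloud(f);q=rk(X);s=p.astype(int);rb=s[...,0]-s[...,2]
    m=np.zeros(rb.shape,bool);m[b[2]:b[3],b[0]:b[1]]=True
    m&=(rb<22)&(q[...,2]>zlo)&(q[...,2]<zhi)
    P=q[m];A=np.c_[P[:,:2],np.ones(len(P))]
    for _ in range(4):
        c=np.linalg.lstsq(A,P[:,2],rcond=None)[0];r=P[:,2]-A@c;k=abs(r)<3;A,P=A[k],P[k]
    print('n',len(P),'slope deg x,y',np.degrees(c[:2]).round(2),'z at',P[:,:2].mean(0).round(0),round(P[:,2].mean(),1),rect(q[m]),'x',np.percentile(P[:,0],[1,99]).round(1),'y',np.percentile(P[:,1],[1,99]).round(1))
E
python3 - <<'E'
from h import *
tray("pics/scene2.npz",(274,356,144,188),80,125)
from workcell import ctrl
print(rk(np.array(ctrl.get_obs()['ee_pos'])))
print('targets',*[ (O+U*x).round(1) for x in(-190,-73)])
E
```

```text
n 1574 slope deg x,y [-0.14 -0.02] z at [-163.    5.] 105.2 (array([-156.9,    8. ]), array([154.1, 139.7]), 0.19) x [-232.5  -82. ] y [-58.1  74.7]
[-205.06338819    8.99839946  119.77437334]
targets [ 480.8 -279.7] [ 541. -380.]
```

Request:
servo_tool:
  rows:
    - [0,0,0,0,0.02,0.035,0]
    - [0,0,0,0.02,0.041,0.073,0]
    - [0,0,0,0.05,0.041,0.073,0]
    - [0,0,0,0.1,0.041,0.073,0]
    - [0,0,0,0.15,0.041,0.073,0]
    - [0,0,0,0.15,0.041,0.073,0]
    - [0,0,0,0.15,0.041,0.073,0]

```text
t: 6.68
ee_pos: [489.1, -293.1, 105.2]
orientation: [-2.733, 1.549, 0.001]
ft_force: [-0.0, 0.6, -1.7]
width: 11.8
grasp_force: 30.0
```

```bash
cat > look.py <<'E'
import sys
from h import *
from workcell import ctrl
k=sys.argv[1];zl,zh=map(float,sys.argv[2:4])
plan(541,-380,100,-59);print('tcp rack',rk(np.array(ctrl.get_obs()['ee_pos'])).round(1))
p,d=ctrl.get_image("scene");i=ctrl.camera_info("scene")
np.savez(f"pics/scene{k}.npz",p=p,d=d,K=i['intrinsics'],R=i['R'],t=i['t'])
cv2.imwrite(f"pics/s{k}.png",cv2.resize(p[95:205,260:390,::-1],None,fx=5,fy=5))
tray(f"pics/scene{k}.npz",(274,362,120,190),zl,zh)
E
python3 look.py 3 70 110
```

```text
t 6.67 pos [ 489.1 -293.1  105.2] yaw -59.07 w 11.8 g 29.99446928501129 f [-0.   0.6 -1.7]
turn [ 0.0001  0.0002 -0.0008] shift [0.5062 0.0007 0.026 ]
tcp rack [-174.3    0.2  105.2]
n 1471 slope deg x,y [-0.26  0.  ] z at [-133.   -3.] 90.8 (array([-75.3,  -3.1]), array([255.7, 156.9]), 0.29) x [-202.2  -51.6] y [-66.8  66. ]
```

View pics/s3.png

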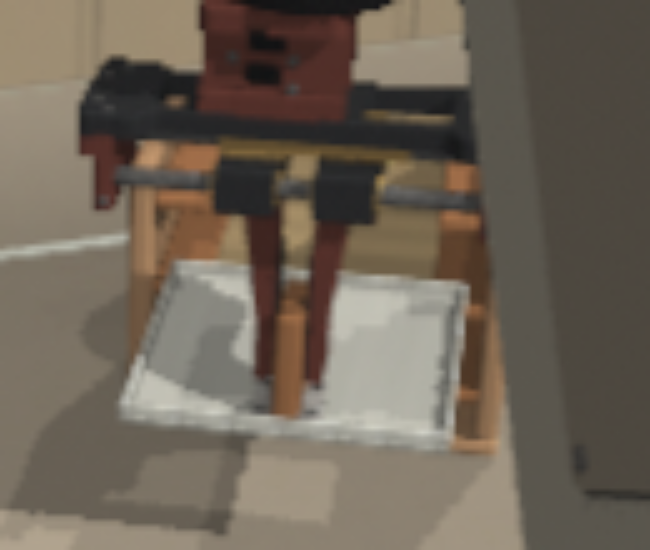

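The tray's back edge is just at the rack mouth, level, centred (edges at y of about ±67) and about 5 mm above the middle runners. I'll slide it in.

Request:
servo_tool:
  rows:
    - [0,0,0,0.05,0,0,0]
    - [0,0,0,0.1,0,0,0]
    - [0,0,0,0.16,0,0,0]
    - [0,0,0,0.22,0,0,0]
    - [0,0,0,0.28,0,0,0]
    - [0,0,0,0.34,0,0,0]
    - [0,0,0,0.4,0,0,0]
    - [0,0,0,0.43,0,0,0]
    - [0,0,0,0.43,0,0,0]
    - [0,0,0,0.43,0,0,0]

```text
t: 7.98
ee_pos: [533.2, -366.5, 105.1]
orientation: [-2.734, 1.548, 0.001]
ft_force: [-0.3, 0.4, -2.0]
width: 12.2
grasp_force: 30.0
```

```bash
python3 look.py 4 75 105
```

```text
t 7.97 pos [ 533.2 -366.5  105.1] yaw -59.05 w 12.2 g 29.994541704654694 f [-0.3  0.4 -2. ]
turn [ 0.0001  0.0004 -0.0006] shift [0.0779 0.0011 0.0256]
tcp rack [-88.6   0.2 105.1]
n 1199 slope deg x,y [-0.32  0.06] z at [-49.  -2.] 90.8 (array([-39.9,  -3.5]), array([157.1, 157.5]), 0.08) x [-117.    33.9] y [-67.   65.8]
```

View pics/s4.png

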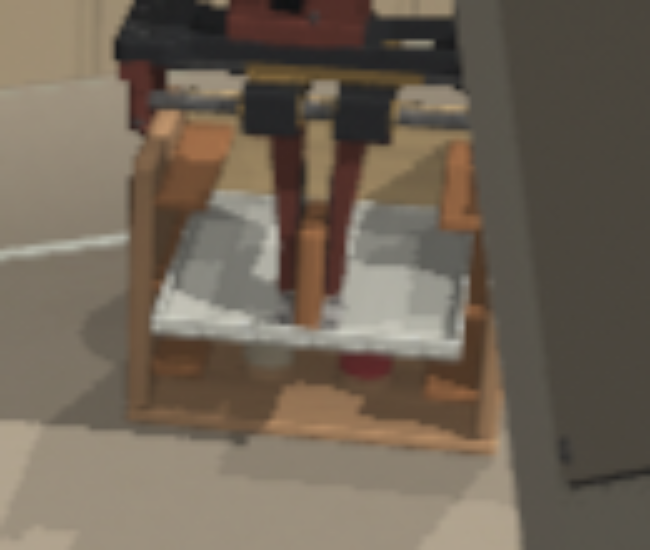

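The tray is between the middle and upper runners, and both reels (270,360) and (365,362) are standing. About 15 mm remains. I'll push the last part slowly, then lower.

Request:
servo_tool:
  rows:
    - [0,0,0,0.02,0,0.005,0]
    - [0,0,0,0.04,0,0.01,0]
    - [0,0,0,0.055,0,0.015,0]
    - [0,0,0,0.065,0,0.02,0]
    - [0,0,0,0.07,0,0.022,0]
    - [0,0,0,0.07,0,0.024,0]
    - [0,0,0,0.07,0,0.024,0]

```text
t: 8.9
ee_pos: [540.6, -378.8, 100.5]
orientation: [-2.734, 1.548, 0.0]
ft_force: [-0.2, -0.6, -2.0]
width: 11.8
grasp_force: 30.0
```

```bash
python3 look.py 5 70 100
```

```text
t 8.9 pos [ 540.6 -378.8  100.5] yaw -59.05 w 11.8 g 29.994521141052246 f [-0.2 -0.6 -2. ]
turn [ 0.      0.0001 -0.0006] shift [0.006  0.0015 0.0023]
tcp rack [-74.2   0.3 100.5]
n 1165 slope deg x,y [-0.29  0.02] z at [-34.  -1.] 86.0 (array([-25.2,  -3.2]), array([156.2, 152.1]), 0.24) x [-101.5   49.2] y [-67.1  66. ]
```

Request:
servo_tool:
  rows:
    - [0,0,0,0.005,0,0.002,0]
    - [0,0,0,0.01,0,0.004,0]
    - [0,0,0,0.01,0,0.006,0]
    - [0,0,0,0.01,0,0.006,0]

```text
t: 9.45
ee_pos: [541.2, -379.8, 100.1]
orientation: [-2.733, 1.548, 0.003]
ft_force: [-4.3, 5.8, 7.2]
width: 11.7
grasp_force: 30.0
```

The tray is touching both the back board (about 7 N) and the runners (about 9 N). I'll ease off, then open.

Request:
servo_tool:
  rows:
    - [0,0,0,-0.004,0,-0.002,0]
    - [0,0,0,-0.004,0,-0.002,0]
    - [0,0,0,-0.004,0,-0.002,30]
    - [0,0,0,-0.004,0,-0.002,45]
    - [0,0,0,-0.004,0,-0.002,45]
    - [0,0,0,-0.004,0,-0.002,45]

```text
t: 10.2
ee_pos: [541.3, -380.0, 99.6]
orientation: [2.734, -1.548, 0.0]
ft_force: [0.2, 0.1, 0.0]
width: 44.3
grasp_force: 0.0
```

Request:
servo_tool:
  rows:
    - [0,0,0,-0.004,0,-0.05,45]
    - [0,0,0,-0.004,0,-0.15,45]
    - [0,0,0,-0.004,0,-0.3,45]
    - [0,0,0,-0.1,0,-0.5,45]
    - [0,0,0,-0.3,0,-0.7,45]
    - [0,0,0,-0.5,0,-0.7,45]
    - [0,0,0,-0.6,0,-0.7,45]
    - [0,0,0,-0.6,0,-0.7,45]

```text
t: 11.2
ee_pos: [479.5, -276.4, 241.5]
orientation: [2.734, -1.547, 0.003]
ft_force: [0.7, -0.2, 0.9]
width: 45.2
grasp_force: 0.0
```

```bash
python3 look.py 6 70 100
```

```text
t 11.2 pos [ 479.5 -276.4  241.5] yaw -58.99 w 45.2 g 0.0 f [ 0.7 -0.2  0.9]
turn [-0.0006 -0.0012  0.0001] shift [0.6012 0.0039 0.7085]
tcp rack [-193.5    0.6  241.5]
n 1291 slope deg x,y [-0.18 -0.  ] z at [-29.  -1.] 85.7 (array([-24.4,   1.2]), array([156.4, 143.4]), 0.16) x [-101.2   50.6] y [-66.7  65.7]
```

View pics/s6.png

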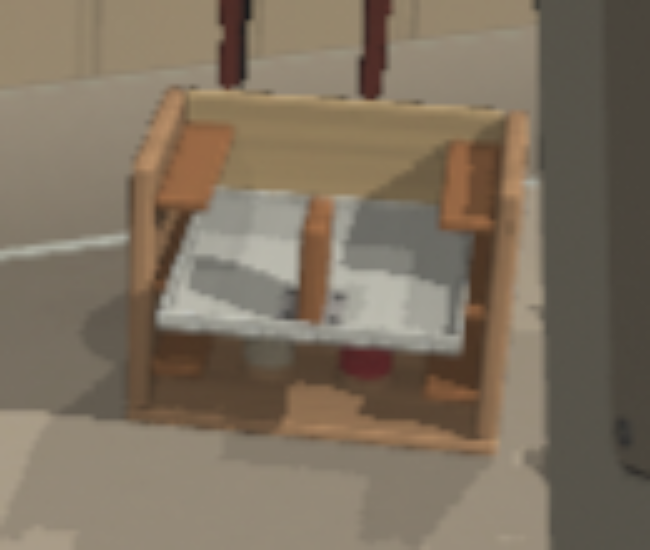

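The tray lies level on the middle runners with its back edge at the back board (x of about 50 mm). Both reels are standing at (270,357) and (365,362), and the gripper is clear.

```bash
python3 -c "
from workcell import ctrl
print(ctrl.close_job())"
```

```text
the job is handed in; nothing more can be done
None
```

The tray is released and lying level on the middle runners with its back edge at the back board, both reels are still standing, and the job was handed in at about 11 s of the 42 s allowed; no verdict came back.

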